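# Unmould a shortcake and pack it in its gift box

### The job

One shortcake on the baking sheet still has its bottomless metal mould around it: lift the mould straight up off the cake, leaving the cake standing where it is, and set the mould down flat in the plastic wash tub. Then pick up the cake and set it down squarely on the empty paper liner in the gift box, beside the cake already packed there. The cake is crumbly and cracks under about 15 N, so grip it only lightly (5 N is plenty), keep it upright, do not drop it, and leave the packed cake, the jar and the spatula where they are.

Things in the scene. Friction and masses are not known exactly. Their poses are not given: they have to be found in the camera images.
- cake: golden-brown rectangular shortcake 84 x 52 mm, 48 mm high, about 150 g, slightly rounded edges; stands inside the mould on the baking sheet, its crust 10 mm proud of the mould. Origin at the centre of its underside, x along its 84 mm length, z up. Cracks above about 15 N per finger or other contact; a 5 N grip across the 52 mm width holds it.
- mould: bottomless plain steel band (open rectangle, no floor, no top) 98 x 66 mm outside, 38 mm high, walls 4 mm, about 120 g; surrounds the cake with 3 mm play on every side. Origin at the centre of its underside, x along its 98 mm length, z up. It is stiff: gripped on the outside across the 66 mm it does not press on the cake; a 15 N grip holds it.
- pan: fixed aluminium baking sheet 270 (x) x 230 (y) mm, floor 4 mm thick, rim 12 mm high and 4 mm wide; origin at the centre of its underside, on the bench.
- tub: fixed open grey plastic wash tub 240 (x) x 200 (y) mm outside, 60 mm high, walls and floor 5 mm, empty; origin at the centre of its underside, on the bench.
- giftbox: fixed shallow open cardboard gift box 78 (x) x 220 (y) mm, floor 5 mm thick, rim 10 mm high and 4 mm wide, with two places 100 mm apart along y: one holds the packed cake, the other the empty liner. Origin at the centre of its underside, on the bench.
- liner: flat white paper liner 92 x 60 mm, under 1 mm thick, on the floor of the gift box (its surface 5 mm above the bench) at the empty place; origin at its centre, x along its 92 mm length. The cake's length goes along the liner's length, either way round.
- packed: shortcake just like the other (84 x 52 x 48 mm), without a mould, already packed at the other place of the gift box; origin at the centre of its underside, x along its length. Leave it alone.
- jar: amber glass jar with a steel cap, 68 mm wide, 85 mm high, on the bench beyond the sheet; origin at the centre of its underside. Leave it alone.
- spatula: spatula with a wooden handle and steel blade, 240 mm long lying on the bench beyond the gift box; origin near its middle, underside, x along it. Leave it alone.
Things that resemble listed ones, but are neither listed nor needed, are in the scene too. What is shaped like the cake but purple is not meant.

How it is judged:
By the outcome, as a careful person would: the job done as asked, in the order asked, and still so for the second after the job is handed in, with the robot touching nothing.
It also fails if it takes over 72 s, if anything falls off the work surface, if the arm or the gripper's body presses on something with over 40 N, if the wrist force passes 120 N, or if a joint passes its speed limit or range.

### The arm

A 7-joint arm with a two-finger parallel gripper is mounted at the origin on the work surface. World frame = base frame: x ahead of the robot, y to its left, z up, the work surface at z = 0. Lengths are in m, angles in rad, forces in N, time in s.
With the tool pointing down it reaches from about 0.425 to 0.95 m from the base axis. Payload 16.7 kg.
Tool frame: the origin (TCP) lies midway between the tips of the shut fingers; the grasp point (between the pads) lies 19 mm behind it (env.grasp_offset is the distance from the TCP to the grasp point, in m); z points along the fingers, y is the line along which they close (so a half turn about z gives the same grasp; the last joint's range is limited). The gripper opens to 94 mm and grips with 3 to 60 N. Pads are 16 mm wide; open, the fingers measure 119 mm over their backs; the gripper's body (75 mm by 177 mm) begins 78 mm behind the grasp point.
Start: joints at [1.183, 0.426, 0.074, 1.606, -0.034, 1.111, -0.067], TCP at [0.16, -0.656, 0.205] pointing down, gripper open.
Joint ranges: [-2.85, 2.85], [-0.5, 2.14], [-1.23, 1.37], [0.21, 2.46], [-1.02, 4.16], [0.16, 2.05], [-2.73, 2.73]. Speed limits (rad/s): [1.89, 1.89, 2.39, 2.39, 3.01, 3.01, 3.01].

### API

Orientations are given as a 3x3 rotation matrix whose columns are the frame's x, y, z axes.
In Python, from cell import monitor, cams, env gives the robot as it stands. The module is installed in compiled form; this text tells all that it offers.
- The arm moves only by the shell command python3 -m handwheel 'ROWS' [OPENING]. ROWS is text: rows parted by semicolons, each of 6 numbers parted by spaces: the shift along the world's x, y, z normalised to -1 to 1, where 1 is 0.15 m, then the turn, a rotation vector about the world's x, y, z normalised to -1 to 1, where 1 is pi rad. In form: x y z ax ay az; .... A call has exactly 10 rows; each row shifts and turns the commanded pose from where the row before left it; what a row does not reach is not made up. A row lasts 1/10 s, in which the tool goes at most 50 mm and 8.59 degrees, less where a joint would pass 70% of its speed; a pose out of reach is approached as far as the arm can. A call with a number of a shift or a turn outside -1 to 1 is refused whole. A call with a gripper value outside its range is refused whole. OPENING is the opening, from -1 (shut) to 1 (fully open), set as the call begins (- or left out, the last holds). The fingers move at their own pace and stop on an object; the grip force is fixed at half the most. Time passes only in rows, so rows that do not move let the fingers close, or fill a call up. It gives the time, the measured TCP pose, the force, the opening and the grip force at its end, in the units of the state.
- monitor.state(): the state, without advancing time (a new reading comes with each control period).
- cams.capture(name): name is "scene" or "top" or "wrist"; returns the picture (420x560x3 uint8, blue, green, red); there is no depth.
- cams.camera_params(name): a dict with "fx", "fy", "cx", "cy" (pixels), "T" (4x4, takes a point from camera to world coordinates). Camera axes: x right, y down, z forward; pixel columns grow to the right and rows downward; lengths in m; the calibration is good to about 2 mm. A picture is of the moment at which its call begins: read the wrist's pose just before it. camera_params takes no time and is no camera call; for the wrist camera it gives the pose at the moment of the call.
- env.job_done(): hands the job in; it is judged then, once.
The state is a dict: "time": time; "q": joint angles; "qvel": joint speeds; "effort": joint torques, N m; "tool_pos": TCP position; "orientation": TCP orientation; "contact_force": force on the tool from outside, world axes, zero at the start; "moment": the same for the moment, N m; "width": finger opening in m; "grasp_force": force on a finger pad.
Only numpy, scipy, OpenCV 4.12 (cv2) and the standard library are available. Lean on these libraries where they do the work, as an engineer would, in place of code of your own. Each camera call takes 0.05 s, during which the arm holds its last target. There are 200 camera calls.

## Working session

There is one attempt and no reset: what is moved stays moved. The work goes in short steps, Python scripts to look and compute and a shell command to move; the robot and the scene stay as the last step left them, time stands still between calls to the robot, and variables do not carry over. Pictures are saved under pics/ and viewed, at most 10 in all, crops included, and the job is handed in when it is done.

```bash
mkdir -p pics
cat > h.py <<'E'
import numpy as np, cv2
from cell import monitor, cams, env
def snap(n,f):
    P=cams.camera_params(n); im=cams.capture(n); cv2.imwrite('pics/'+f,im); np.save('pics/'+f+'.npy',np.array([P['fx'],P['fy'],P['cx'],P['cy'],*np.array(P['T']).ravel()])); return im
def ray(f,u,v):
    a=np.load('pics/'+f+'.npy'); T=a[4:].reshape(4,4)
    return T[:3,3],T[:3,:3]@np.array([(u-a[2])/a[0],(v-a[3])/a[1],1])
def onz(f,u,v,z):
    o,d=ray(f,u,v); return o+d*(z-o[2])/d[2]
def tri(*obs):
    A=[];b=[]
    for f,u,v in obs:
        o,d=ray(f,u,v); d=d/np.linalg.norm(d); M=np.eye(3)-np.outer(d,d); A.append(M); b.append(M@o)
    A=np.vstack(A);b=np.hstack(b); x=np.linalg.lstsq(A,b,rcond=None)[0]; return x, np.linalg.norm(A@x-b)
def proj(f,p):
    a=np.load('pics/'+f+'.npy'); T=a[4:].reshape(4,4); c=T[:3,:3].T@(np.array(p)-T[:3,3])
    return np.array([a[0]*c[0]/c[2]+a[2],a[1]*c[1]/c[2]+a[3]])
E
python3 - <<'E'
from h import *
a=snap('scene','s0.png');b=snap('top','t0.png')
for f in('s0.png','t0.png'): print(np.load('pics/'+f+'.npy').round(3))
s=monitor.state();print({k:np.round(v,3).tolist() for k,v in s.items()}, env.grasp_offset)
E
```

```text
[ 5.00844e+02  5.00844e+02  2.91389e+02  2.09747e+02 -8.16000e-01
  3.53000e-01 -4.57000e-01  1.14600e+00  5.78000e-01  4.98000e-01
 -6.46000e-01  8.49000e-01 -1.00000e-03 -7.92000e-01 -6.11000e-01
  8.54000e-01  0.00000e+00  0.00000e+00  0.00000e+00  1.00000e+00]
[ 4.74279e+02  4.74279e+02  2.85341e+02  2.13793e+02 -1.20000e-02
 -9.91000e-01  1.34000e-01  3.71000e-01 -1.00000e+00  1.20000e-02
 -4.00000e-03 -2.80000e-02  2.00000e-03 -1.34000e-01 -9.91000e-01
  1.31400e+00  0.00000e+00  0.00000e+00  0.00000e+00  1.00000e+00]
{'time': 0.1, 'q': [1.182, 0.427, 0.074, 1.607, -0.034, 1.111, -0.067], 'qvel': [0.0, -0.002, 0.001, -0.002, -0.0, -0.0, 0.0], 'effort': [0.009, -93.747, 3.677, -45.504, -0.049, 0.017, 0.0], 'tool_pos': [0.16, -0.655, 0.205], 'orientation': [[0.972, 0.237, -0.0], [0.237, -0.972, 0.001], [-0.0, -0.001, -1.0]], 'contact_force': [-0.017, 0.066, -0.011], 'moment': [-0.062, -0.039, 0.006], 'grasp_force': 0.0, 'width': 0.094} 0.0188
```

View pics/s0.png

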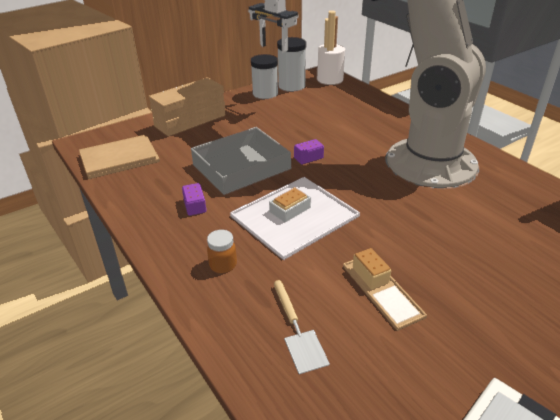

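View pics/t0.png

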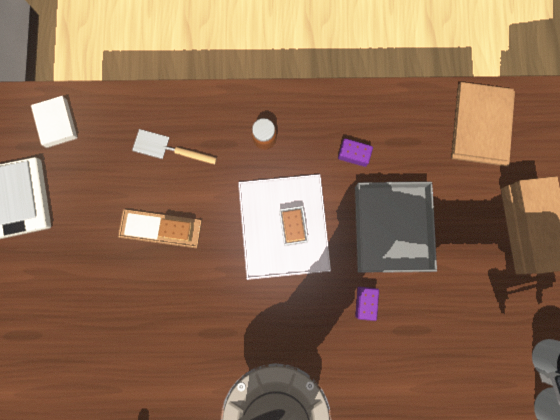

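The top view shows the cake in its mould at (293,224). Things that could be mistaken for it are the packed cake at (177,229) and the purple blocks at (356,151) and (368,304). The liner is at (142,224), the tub at (395,227), the jar at (264,130) and the spatula at (175,150). In the scene view the mould is at (290,204), the packed cake at (372,268) and the liner at (397,303). I choose the golden cake with the steel band on the sheet, and will check it in a close crop.

Run:
```python
import cv2,numpy as np
s=cv2.imread('pics/s0.png');t=cv2.imread('pics/t0.png')
c=lambda im,x,y,w,h:cv2.resize(im[y:y+h,x:x+w],(400,300),interpolation=cv2.INTER_CUBIC)
o=np.vstack([np.hstack([c(t,260,195,64,48),c(t,112,190,100,75)]),np.hstack([c(s,260,180,64,48),c(s,335,245,100,75)])])
cv2.imwrite('pics/c0.png',o)
```

```text
(no output)
```

View pics/c0.png

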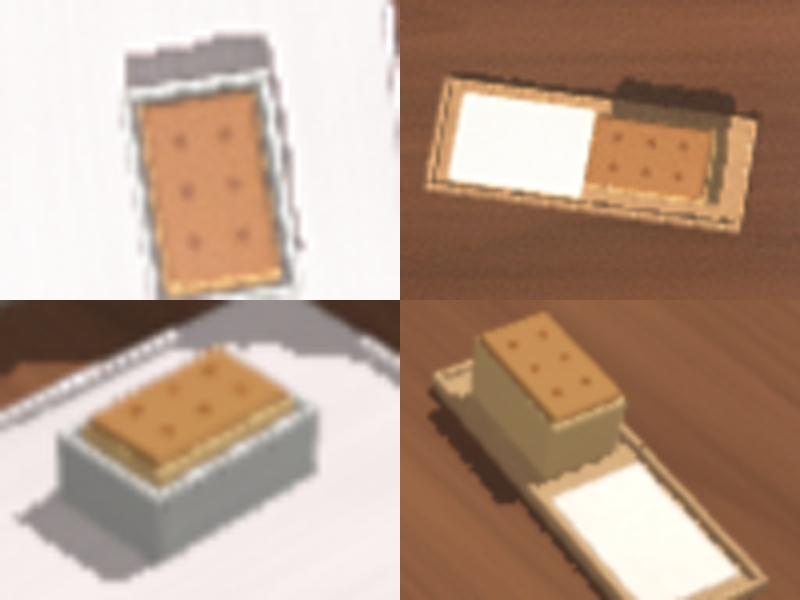

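The crop confirms the choice: a golden crust stands inside the steel band. Next I triangulate the corners.

```bash
cat > m.py <<'E'
from h import *
T=lambda x,y:('t0.png',260+x/6.25-.4,195+y/6.25-.4)
S=lambda x,y:('s0.png',260+x/6.25-.4,180+(y-300)/6.25-.4)
T2=lambda x,y:('t0.png',112+(x-400)/4-.4,190+y/4-.4)
S2=lambda x,y:('s0.png',335+(x-400)/4-.4,245+(y-300)/4-.4)
def rep(n,pr):
    P=[]
    for a,b in pr:
        p,r=tri(a,b);P.append(p);print(n,p.round(4),round(r,4))
    print(n,'mean',np.mean(P,0).round(4));return np.array(P)
c=rep('cake',[(T(138,102),S(158,468)),(T(252,92),S(90,420)),(T(277,270),S(217,347)),(T(163,290),S(298,398))])
print('len',np.linalg.norm(c[0]-c[3]),np.linalg.norm(c[1]-c[2]),'w',np.linalg.norm(c[0]-c[1]),'yaw',np.degrees(np.arctan2(*((c[0]-c[3]+c[1]-c[2])[[1,0]]))))
l=rep('liner',[(T2(597,105),S2(552,497)),(T2(583,198),S2(640,462)),(T2(447,182),S2(742,572))])
L=np.array([onz(*T2(x,y),.005) for x,y in((462,92),(597,105),(583,198),(447,182))]);print('linertop',L.mean(0),np.linalg.norm(L[0]-L[1]),np.linalg.norm(L[1]-L[2]),'yaw',np.degrees(np.arctan2(*((L[0]-L[1]+L[3]-L[2])[[1,0]]))))
B=np.array([onz(*T2(x,y),.01) for x,y in((443,77),(757,118),(740,230),(427,187))]);print('box',B.mean(0),np.linalg.norm(B[0]-B[1]),np.linalg.norm(B[1]-B[2]),'yaw',np.degrees(np.arctan2(*((B[0]-B[1]+B[3]-B[2])[[1,0]]))))
P=np.array([onz(*T2(x,y),.053) for x,y in((598,122),(717,132),(705,198),(587,183))]);print('packed',P.mean(0))
U=np.array([onz('t0.png',u,v,.06) for u,v in((356,182),(432,181),(436,271),(357,272))]);print('tub',U.mean(0),U.round(3).tolist())
print('pan',np.array([onz('t0.png',u,v,.012) for u,v in((239,182),(321,175),(330,270),(246,278))]).round(3).tolist())
E
python3 m.py
```

```text
cake [ 0.5506 -0.0236  0.0502] 0.0
cake [ 0.554  -0.0723  0.0478] 0.0013
cake [ 0.4777 -0.0823  0.0495] 0.0003
cake [ 0.4696 -0.0333  0.0471] 0.0003
cake mean [ 0.513  -0.0529  0.0486]
len 0.08170756499206655 0.07702918463822911 w 0.04881917951352452 yaw 7.144275545003873
liner [0.5452 0.3136 0.0079] 0.0032
liner [0.4818 0.3217 0.0048] 0.0015
liner [0.4947 0.4148 0.0057] 0.0001
liner mean [0.5072 0.35   0.0061]
linertop [0.52045531 0.36387188 0.005     ] 0.0946296461416591 0.0652035129036012 yaw 83.19746148064205
box [0.51330256 0.31438385 0.01      ] 0.22032482827131786 0.07810913028889332 yaw 81.67707670598863
packed [0.5041711  0.26288028 0.053     ]
tub [ 0.50534853 -0.32524232  0.06      ] [[0.626, -0.225, 0.06], [0.626, -0.43, 0.06], [0.385, -0.427, 0.06], [0.385, -0.22, 0.06]]
pan [[0.639, 0.095, 0.012], [0.656, -0.135, 0.012], [0.392, -0.153, 0.012], [0.373, 0.076, 0.012]]
```

```bash
python3 -m handwheel '0.06 0.1 0 0 0 0; 0.12 0.21 0 0 0 -0.006; 0.12 0.21 0 0 0 -0.006; 0.12 0.21 0 0 0 -0.006; 0.12 0.21 0 0 0 -0.006; 0.12 0.21 0 0 0 -0.006; 0.12 0.21 0 0 0 -0.006; 0.12 0.21 0 0 0 0; 0.12 0.21 0 0 0 0; 0.12 0.21 0 0 0 0' 1
python3 -m handwheel '0.12 0.21 0 0 0 0; 0.12 0.21 0 0 0 0; 0.12 0.21 0 0 0 0; 0.12 0.21 0 0 0 0; 0.12 0.21 0 0 0 0; 0.12 0.21 0 0 0 0; 0.12 0.21 0 0 0 0; 0.12 0.21 0 0 0 0; 0.12 0.21 0 0 0 0; 0.12 0.13 0 0 0 0'
python3 - <<'E'
from h import *
s=monitor.state();print(s['tool_pos'],s['orientation'])
snap('wrist','w0.png');print(np.load('pics/w0.png.npy').round(3));print(proj('w0.png',[.512,-.053,.052]),proj('w0.png',s['tool_pos']))
E
```

```text
time: 1.1
tool_pos: [0.3311, -0.3551, 0.2054]
orientation: [[0.992, 0.126, -0.0], [0.126, -0.992, -0.0], [-0.0, 0.0, -1.0]]
contact_force: [0.7, -0.3, -1.1]
width: 0.0938
grasp_force: 0.0
time: 2.1
tool_pos: [0.5106, -0.0512, 0.2055]
orientation: [[0.992, 0.128, 0.0], [0.128, -0.992, 0.0], [0.0, -0.0, -1.0]]
contact_force: [0.4, -0.7, 0.2]
width: 0.0941
grasp_force: 0.0
[ 0.51064047 -0.05122573  0.20547512] [[ 9.91807498e-01  1.27741481e-01  8.36578952e-06]
 [ 1.27741478e-01 -9.91807485e-01  1.67400275e-04]
 [ 2.96812118e-05 -1.64960190e-04 -9.99999986e-01]]
[ 3.60826e+02  3.60826e+02  2.79374e+02  2.15309e+02  1.28000e-01
 -9.51000e-01 -2.82000e-01  5.94000e-01 -9.92000e-01 -1.23000e-01
 -3.70000e-02 -4.10000e-02  0.00000e+00  2.84000e-01 -9.59000e-01
  3.86000e-01  0.00000e+00  0.00000e+00  0.00000e+00  1.00000e+00]
[281.14404016 199.42247715] [279.02077006 269.46526042]
```

View pics/w0.png

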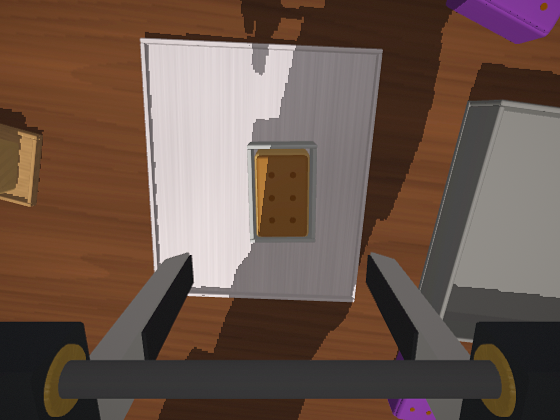

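The wrist picture shows the mould's rim corners at (249,143), (316,143), (315,241) and (248,241), and the crust's at (257,155), (309,155), (308,237) and (258,237). The cake lies parallel to the tool.

Run:
```python
from h import *
def q(n,px,z):
    C=np.array([onz('w0.png',u,v,z) for u,v in px]);a=C[0]-C[3]+C[1]-C[2]
    print(n,C.mean(0).round(4),'L',np.linalg.norm(C[0]-C[3]).round(4),np.linalg.norm(C[1]-C[2]).round(4),'W',np.linalg.norm(C[0]-C[1]).round(4),np.linalg.norm(C[2]-C[3]).round(4),'yaw',np.degrees(np.arctan2(a[1],a[0])).round(2))
q('mould',[(249,143),(316,143),(315,241),(248,241)],.042)
q('crust',[(257,155),(309,155),(308,237),(258,237)],.052)
g=cv2.cvtColor(cv2.imread('pics/w0.png'),cv2.COLOR_BGR2GRAY)
print(g[195,240:330].tolist());print(g[225,240:330].tolist())
T=lambda x,y:('t0.png',260+x/6.25-.4,195+y/6.25-.4)
S=lambda x,y:('s0.png',260+x/6.25-.4,180+(y-300)/6.25-.4)
for w,t,s in(((257,155),(138,102),(158,468)),((309,155),(252,92),(90,420)),((308,237),(277,270),(217,347)),((258,237),(163,290),(298,398))): print(tri(('w0.png',*w),S(*s)),tri(('w0.png',*w),T(*t))[0])
```

```text
mould [ 0.5151 -0.0535  0.042 ] L 0.0981 0.098 W 0.0629 0.0681 yaw 6.93
crust [ 0.5142 -0.0545  0.052 ] L 0.0801 0.0801 W 0.0478 0.0492 yaw 7.54
[218, 216, 218, 219, 216, 218, 221, 220, 181, 193, 196, 195, 118, 86, 89, 115, 168, 113, 117, 129, 135, 135, 138, 136, 63, 67, 68, 68, 68, 66, 55, 51, 52, 62, 67, 68, 68, 69, 69, 67, 68, 68, 68, 68, 67, 69, 68, 68, 68, 68, 66, 56, 53, 54, 57, 67, 69, 68, 68, 68, 68, 69, 67, 69, 67, 67, 65, 84, 97, 89, 89, 91, 102, 107, 105, 102, 112, 124, 123, 120, 119, 122, 122, 120, 119, 119, 118, 119, 120, 120]
[216, 218, 219, 218, 217, 221, 221, 221, 217, 182, 195, 196, 195, 103, 87, 89, 122, 173, 102, 119, 61, 67, 66, 67, 66, 67, 66, 67, 68, 67, 67, 67, 67, 67, 67, 67, 67, 67, 67, 67, 67, 67, 66, 67, 67, 67, 67, 67, 66, 66, 67, 67, 67, 67, 67, 67, 67, 67, 67, 67, 67, 67, 66, 67, 65, 63, 67, 101, 92, 89, 91, 92, 104, 105, 106, 112, 124, 121, 119, 122, 123, 122, 120, 118, 120, 122, 120, 122, 118, 117]
(array([ 0.55008761, -0.02516712,  0.04885783]), np.float64(0.0005953801743551593)) [ 0.55063587 -0.02449544  0.04918154]
(array([ 0.55495791, -0.07243787,  0.04773608]), np.float64(0.0025879515757145245)) [ 0.55574907 -0.07351064  0.04162609]
(array([ 0.47615395, -0.08471683,  0.04756164]), np.float64(4.941286282822481e-05)) [ 0.47749083 -0.08311218  0.0520061 ]
(array([ 0.46843452, -0.03510068,  0.0452567 ]), np.float64(0.0006363364397605829)) [ 0.46965235 -0.03434344  0.04723921]
```

```bash
python3 -m handwheel '0.028 -0.017 -0.05 0 0 0; 0 0 -0.15 0 0 0; 0 0 -0.2 0 0 0; 0 0 -0.2 0 0 0; 0 0 -0.2 0 0 0; 0 0 -0.2 0 0 0; 0 0 -0.15 0 0 0; 0 0 -0.1 0 0 0; 0 0 -0.04 0 0 0; 0 0 0 0 0 0'
python3 -m handwheel '0 0 0 0 0 0; 0 0 0 0 0 0; 0 0 0 0 0 0; 0 0 0 0 0 0; 0 0 0 0 0 0; 0 0 0 0 0 0; 0 0 0 0 0 0; 0 0 0 0 0 0; 0 0 0 0 0 0; 0 0 0 0 0 0' 0.383
python3 - <<'E'
from h import *
s=monitor.state();print(s['width'],s['grasp_force'],s['contact_force'],s['moment'])
snap('wrist','w1.png')
E
```

```text
time: 3.15
tool_pos: [0.5138, -0.0574, 0.0113]
orientation: [[0.992, 0.125, -0.002], [0.125, -0.992, -0.0], [-0.002, -0.0, -1.0]]
contact_force: [0.1, -0.2, 0.5]
width: 0.0941
grasp_force: 0.0
time: 4.15
tool_pos: [0.5153, -0.0565, 0.0125]
orientation: [[0.992, 0.126, 0.001], [0.126, -0.992, 0.0], [0.001, -0.0, -1.0]]
contact_force: [-2.3, 3.1, 8.9]
width: 0.066
grasp_force: 30.0
0.06602755787181673 30.000457763671875 [-2.29368773  3.11351312  8.94747487] [0.90841459 0.34784664 0.04428851]
```

View pics/w1.png

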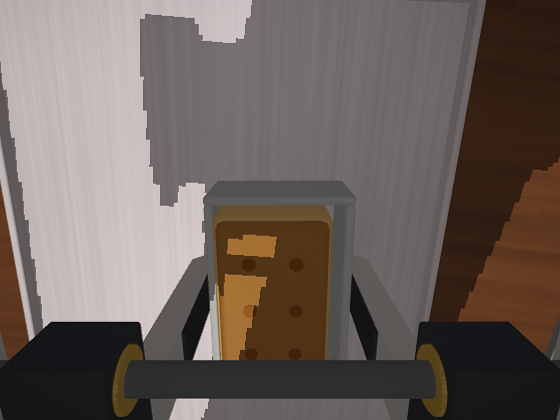

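The grip is on the mould (66 mm), but the close dragged it about 3 mm, so the cake (215–331 px) sits against the left (+y) wall. I will test whether the opening value can soften the force, then re-centre the mould before lifting.

```bash
python3 -m handwheel '0 0 0 0 0 0; 0 0 0 0 0 0; 0 0 0 0 0 0; 0 0 0 0 0 0; 0 0 0 0 0 0; 0 0 0 0 0 0; 0 0 0 0 0 0; 0 0 0 0 0 0; 0 0 0 0 0 0; 0 0 0 0 0 0' 0.403
python3 -m handwheel '0 0 0 0 0 0; 0 0 0 0 0 0; 0 0 0 0 0 0; 0 0 0 0 0 0; 0 0 0 0 0 0; 0 0 0 0 0 0; 0 0 0 0 0 0; 0 0 0 0 0 0; 0 0 0 0 0 0; 0 0 0 0 0 0' 0.406; python3 -m handwheel --help | head -30
```

```text
time: 5.2
tool_pos: [0.5151, -0.0565, 0.0121]
orientation: [[0.992, 0.126, 0.0], [0.126, -0.992, 0.0], [0.0, -0.0, -1.0]]
contact_force: [0.6, 4.2, 5.8]
width: 0.0659
grasp_force: 2.9
time: 6.2
tool_pos: [0.5151, -0.0566, 0.012]
orientation: [[0.992, 0.126, 0.0], [0.126, -0.992, 0.0], [0.0, -0.0, -1.0]]
contact_force: [1.0, 5.4, 5.2]
width: 0.066
grasp_force: 2.5invalid input at $: expected rows of numbers
```

```bash
python3 -m handwheel '0 0 0 0 0 0; 0 0 0 0 0 0; 0 0 0 0 0 0; 0 0 0 0 0 0; -0.001 0.006 0 0 0 0; -0.001 0.006 0 0 0 0; 0 0.006 0 0 0 0; 0 0 0 0 0 0; 0 0 0 0 0 0; 0 0 0 0 0 0' 0.35
python3 - <<'E'
from h import *
im=snap('wrist','w2.png');g=cv2.cvtColor(im,cv2.COLOR_BGR2GRAY)
for r in(240,280): print(g[r,195:240].tolist(),g[r,315:365].tolist())
s=monitor.state();print(s['tool_pos'],s['contact_force'])
E
```

```text
time: 7.2
tool_pos: [0.5145, -0.0551, 0.0121]
orientation: [[0.992, 0.124, -0.0], [0.124, -0.992, -0.001], [-0.0, 0.001, -1.0]]
contact_force: [0.4, -4.3, 5.8]
width: 0.0654
grasp_force: 30.0
[203, 204, 201, 202, 202, 204, 207, 206, 99, 103, 96, 91, 93, 93, 93, 93, 93, 91, 86, 80, 80, 79, 84, 85, 61, 54, 55, 54, 57, 57, 58, 58, 58, 56, 56, 57, 82, 125, 122, 121, 122, 122, 122, 121, 122] [58, 58, 57, 58, 58, 58, 58, 59, 57, 58, 58, 57, 56, 57, 57, 56, 54, 56, 81, 86, 82, 78, 80, 79, 78, 79, 78, 80, 80, 81, 84, 90, 92, 93, 93, 94, 93, 92, 89, 99, 106, 104, 104, 104, 103, 103, 103, 103, 102, 102]
[91, 91, 92, 91, 92, 90, 92, 92, 90, 66, 15, 16, 34, 94, 94, 93, 93, 91, 92, 90, 86, 80, 79, 81, 92, 85, 68, 53, 68, 52, 54, 53, 68, 129, 124, 123, 123, 123, 123, 124, 123, 123, 123, 122, 122] [57, 57, 58, 59, 58, 58, 58, 58, 57, 58, 56, 56, 56, 56, 56, 54, 64, 87, 83, 78, 78, 78, 78, 78, 78, 79, 79, 79, 85, 90, 92, 94, 92, 91, 92, 90, 69, 14, 20, 24, 59, 92, 92, 91, 92, 90, 91, 91, 92, 91]
[ 0.5144914  -0.05515618  0.01204214] [ 1.49586609 -4.63405541  5.20351189]
```

```bash
python3 -m handwheel '-0.001 0.01 0 0 0 0; 0 0 0 0 0 0; 0 0 0 0 0 0; 0 0 0.02 0 0 0; 0 0 0.04 0 0 0; 0 0 0.04 0 0 0; 0 0 0.06 0 0 0; 0 0 0.06 0 0 0; 0 0 0.06 0 0 0; 0 0 0.06 0 0 0'
python3 -m handwheel '0 0 0.06 0 0 0; 0 0 0.08 0 0 0; 0 0 0.12 0 0 0; 0 0 0.15 0 0 0; 0 0 0.15 0 0 0; 0 0 0.1 0 0 0; 0 0 0.05 0 0 0; 0 0 0 0 0 0; 0 0 0 0 0 0; 0 0 0 0 0 0'
python3 - <<'E'
from h import *
a=snap('scene','s3.png');w=snap('wrist','w3.png')
o=np.hstack([cv2.resize(a[120:270,190:390],(400,300)),cv2.resize(w,(400,300))]);cv2.imwrite('pics/c3.png',o)
s=monitor.state();print(s['tool_pos'],s['contact_force'])
E
```

```text
time: 8.25
tool_pos: [0.5145, -0.0527, 0.064]
orientation: [[0.992, 0.125, 0.0], [0.125, -0.992, -0.0], [0.0, 0.0, -1.0]]
contact_force: [0.2, -0.3, -0.6]
width: 0.066
grasp_force: 30.0
time: 9.25
tool_pos: [0.5139, -0.0526, 0.1687]
orientation: [[0.992, 0.125, -0.001], [0.125, -0.992, 0.0], [-0.001, -0.0, -1.0]]
contact_force: [0.2, -0.3, -1.4]
width: 0.0658
grasp_force: 30.0
[ 0.51400913 -0.05259925  0.16874669] [ 0.39773939  1.14007479 -1.40755833]
```

View pics/c3.png

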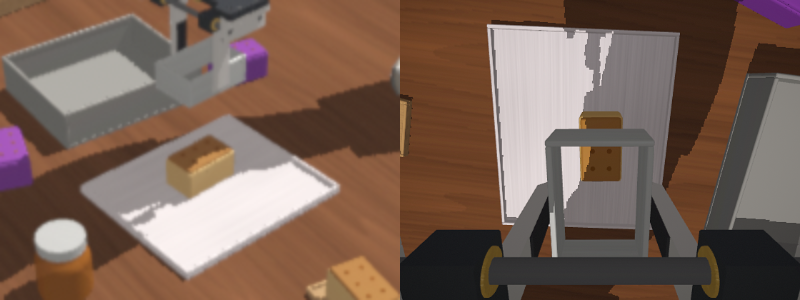

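The mould is off and the cake stands on the sheet. Now I carry the mould to the tub.

```bash
python3 -m handwheel '0 -0.08 0 0 0 0; -0.006 -0.18 0 0 0 0; -0.006 -0.22 0 0 0 0; -0.006 -0.25 0 0 0 0; -0.006 -0.25 0 0 0 0; -0.006 -0.25 0 0 0 0; -0.006 -0.22 0 0 0 0; -0.006 -0.18 0 0 0 0; -0.006 -0.12 0 0 0 0; -0.006 -0.06 0 0 0 0'
python3 -m handwheel '0 0 -0.06 0 0 0; 0 0 -0.12 0 0 0; 0 0 -0.16 0 0 0; 0 0 -0.18 0 0 0; 0 0 -0.16 0 0 0; 0 0 -0.14 0 0 0; 0 0 -0.1 0 0 0; 0 0 -0.06 0 0 0; 0 0 -0.02 0 0 0; 0 0 0 0 0 0'
```

```text
time: 10.35
tool_pos: [0.5056, -0.3261, 0.169]
orientation: [[0.992, 0.124, -0.001], [0.124, -0.992, 0.0], [-0.001, -0.0, -1.0]]
contact_force: [-1.4, -0.3, -1.5]
width: 0.0659
grasp_force: 30.0
time: 11.35
tool_pos: [0.5065, -0.324, 0.0196]
orientation: [[0.992, 0.126, 0.0], [0.126, -0.992, 0.0], [0.0, -0.0, -1.0]]
contact_force: [-0.1, 0.3, -0.1]
width: 0.0655
grasp_force: 30.0
```

```bash
python3 -m handwheel '0 0 -0.01 0 0 0; 0 0 -0.01 0 0 0; 0 0 -0.008 0 0 0; 0 0 -0.006 0 0 0; 0 0 -0.004 0 0 0; 0 0 -0.004 0 0 0; 0 0 -0.004 0 0 0; 0 0 0 0 0 0; 0 0 0 0 0 0; 0 0 0 0 0 0'
```

```text
time: 12.35
tool_pos: [0.5063, -0.3242, 0.0131]
orientation: [[0.992, 0.125, 0.0], [0.125, -0.992, -0.0], [0.0, 0.0, -1.0]]
contact_force: [-2.1, 1.6, 8.3]
width: 0.066
grasp_force: 30.0
```

Contact at the expected height. Release, rise, and go back over the cake.

```bash
python3 -m handwheel '0 0 0 0 0 0; 0 0 0 0 0 0; 0 0 0 0 0 0; 0 0 0 0 0 0; 0 0 0 0 0 0; 0 0 0.05 0 0 0; 0 0 0.1 0 0 0; 0 0 0.2 0 0 0; 0 0 0.3 0 0 0; 0 0 0.3 0 0 0' 0.8
python3 -m handwheel '0 0 0.2 0 0 0; 0.006 0.18 0.1 0 0 0; 0.006 0.22 0 0 0 0; 0.006 0.25 0 0 0 0; 0.006 0.25 0 0 0 0; 0.006 0.25 0 0 0 0; 0.006 0.25 0 0 0 0; 0.006 0.22 0 0 0 0; 0.006 0.18 0 0 0 0; 0 0.03 0 0 0 0'
python3 - <<'E'
from h import *
s=monitor.state();print(s['tool_pos'],s['orientation'][:,0],s['width'])
w=snap('wrist','w4.png');a=snap('scene','s4.png')
o=np.hstack([cv2.resize(w[100:300,200:400],(600,600),interpolation=cv2.INTER_CUBIC),cv2.resize(a[120:220,180:300],(200,167))[0:167] if 0 else np.vstack([cv2.resize(a[120:200,185:305],(200,133)),np.zeros((467,200,3),np.uint8)])]);cv2.imwrite('pics/c4.png',o)
E
```

```text
time: 13.35
tool_pos: [0.506, -0.3239, 0.1577]
orientation: [[0.992, 0.125, 0.0], [0.125, -0.992, 0.0], [0.0, -0.0, -1.0]]
contact_force: [-0.2, 0.2, 0.1]
width: 0.0846
grasp_force: 0.0
time: 14.35
tool_pos: [0.5136, -0.0462, 0.2016]
orientation: [[0.992, 0.129, 0.002], [0.129, -0.992, 0.0], [0.002, -0.0, -1.0]]
contact_force: [-0.3, -0.6, -0.4]
width: 0.0844
grasp_force: 0.0
[ 0.51364106 -0.04624298  0.20157314] [0.9915799  0.12948554 0.00167306] 0.08435928726696473
```

View pics/c4.png

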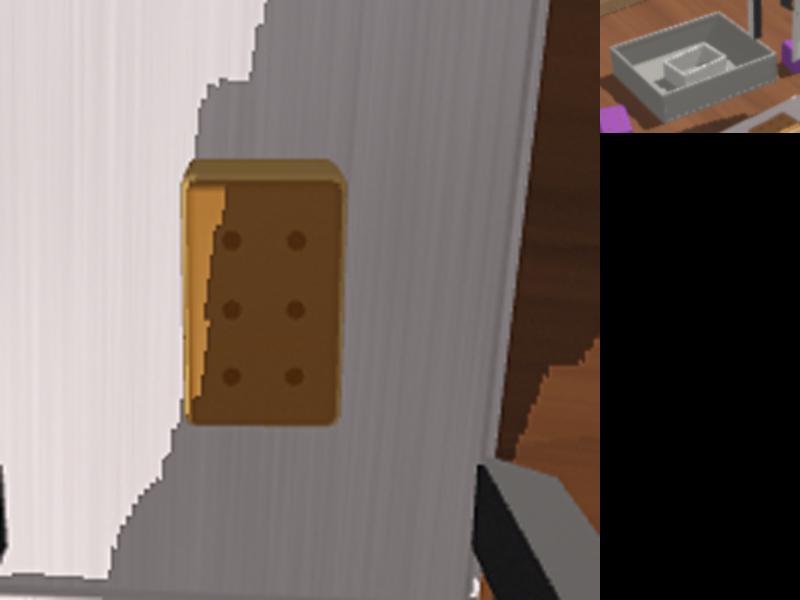

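The mould lies flat in the tub. The cake stands undamaged on the sheet, its dimples at crop (232,240), (296,240), (232,310), (295,310), (232,377) and (294,377), which puts the centre near pixel (287,203).

Run:
```python
from h import *
D=np.array([onz('w4.png',200+x/3-.33,100+y/3-.33,.052) for x,y in((232,240),(296,240),(232,310),(295,310),(232,377),(294,377))])
print(D.mean(0),[np.degrees(np.arctan2(*(D[i]-D[i+4])[[1,0]])) for i in(0,1)])
# height check: crust corners wrist+scene (before/after)
C=np.array([onz('w4.png',200+x/3-.33,100+y/3-.33,.052) for x,y in((186,180),(344,180),(340,425),(188,425))]);print(C.mean(0),np.linalg.norm(C[0]-C[1]),np.linalg.norm(C[0]-C[3]))
T=np.load('pics/w4.png.npy')[4:].reshape(4,4);s=monitor.state();R=s['orientation'];print('cam in tool',R.T@(T[:3,3]-s['tool_pos']));print(s['tool_pos'],np.degrees(np.arctan2(R[1,0],R[0,0])))
p=proj('s4.png',[.514,-.054,.052]);print(p)
```

```text
[ 0.51358768 -0.05425544  0.052     ] [np.float64(7.374269560938515), np.float64(7.506836546747258)]
[ 0.51469118 -0.05441825  0.052     ] 0.048071892721664684 0.0794033326900506
cam in tool [ 0.08471681 -0.0028173  -0.18101025]
[ 0.51360101 -0.04903109  0.20115546] 7.292648847838149
[289.58758661 195.70407514]
```

```bash
python3 -m handwheel '0 -0.03 -0.05 0 0 0; 0 0 -0.1 0 0 0; 0 0 -0.15 0 0 0; 0 0 -0.15 0 0 0; 0 0 -0.1 0 0 0; 0 0 -0.05 0 0 0; 0 0 -0.03 0 0 0; 0 0 0 0 0 0; 0 0 0 0 0 0; 0 0 0 0 0 0'
python3 - <<'E'
from h import *
s=monitor.state();print(s['tool_pos'],s['qvel'].round(3) if hasattr(s['qvel'],'round') else s['qvel'])
im=snap('wrist','w5.png');print(monitor.state()['tool_pos'])
R=s['orientation'];c=s['tool_pos']
# dimples: dark blobs on crust
q=proj('w5.png',[.514,-.0543,.052]);print(q)
T=np.load('pics/w5.png.npy')[4:].reshape(4,4);print(R.T@(T[:3,3]-c))
hsv=cv2.cvtColor(im,cv2.COLOR_BGR2HSV);m=cv2.inRange(hsv,(8,110,40),(28,255,255));m[330:]=0;m[:,:150]=0;m[:,420:]=0
n,l,st,ce=cv2.connectedComponentsWithStats(m)
for i in np.argsort(-st[1:,4])[:3]+1: print(st[i],ce[i])
for r in range(220,320,20): k=np.where(l[r]==np.argmax(st[1:,4])+1)[0]; print(r,k.min() if len(k) else 0,k.max() if len(k) else 0)
E
```

```text
time: 15.45
tool_pos: [0.5139, -0.0543, 0.1062]
orientation: [[0.992, 0.125, 0.001], [0.125, -0.992, -0.0], [0.001, 0.0, -1.0]]
contact_force: [0.4, -0.6, 0.3]
width: 0.0847
grasp_force: 0.0
[ 0.51388446 -0.05430933  0.10621545] [-0.002 -0.002 -0.001  0.004  0.002 -0.003 -0.001]
[ 0.5138575  -0.05425044  0.10614934]
[279.05443725 235.74928845]
[ 8.44332903e-02  3.15879815e-05 -1.80537715e-01]
[  150     0   270   306 11518] [344.85335996  90.19117902]
[ 241  166   76  121 8728] [278.68148488 225.53528873]
[377 329   1   1   1] [377. 329.]
220 391 419
240 389 419
260 387 419
280 401 419
300 416 419
```

```bash
python3 -m handwheel '0 0 -0.05 0 0 0; 0 0 -0.1 0 0 0; 0 0 -0.12 0 0 0; 0 0 -0.12 0 0 0; 0 0 -0.1 0 0 0; 0 0 -0.06 0 0 0; 0 0 -0.03 0 0 0; 0 0 -0.014 0 0 0; 0 0 0 0 0 0; 0 0 0 0 0 0'
python3 -m handwheel '0 0 0 0 0 0; 0 0 0 0 0 0; 0 0 0 0 0 0; 0 0 0 0 0 0; 0 0 0 0 0 0; 0 0 0 0 0 0; 0 0 0 0 0 0; 0 0 0 0 0 0; 0 0 0 0 0 0; 0 0 0 0 0 0' 0.14
```

```text
time: 16.5
tool_pos: [0.5138, -0.0542, 0.017]
orientation: [[0.992, 0.125, 0.001], [0.125, -0.992, -0.0], [0.001, 0.0, -1.0]]
contact_force: [0.0, -1.0, -0.9]
width: 0.085
grasp_force: 0.0
time: 17.5
tool_pos: [0.5135, -0.0542, 0.0165]
orientation: [[0.992, 0.125, -0.0], [0.125, -0.992, 0.0], [-0.0, -0.0, -1.0]]
contact_force: [-0.2, -0.1, -0.4]
width: 0.0535
grasp_force: 0.0
```

```bash
python3 -m handwheel '0 0 0 0 0 0; 0 0 0 0 0 0; 0 0 0 0 0 0; 0 0 0 0 0 0; 0 0 0 0 0 0; 0 0 0 0 0 0; 0 0 0 0 0 0; 0 0 0 0 0 0; 0 0 0 0 0 0; 0 0 0 0 0 0' 0.12
python3 -m handwheel '0 0 0 0 0 0; 0 0 0 0 0 0; 0 0 0 0 0 0; 0 0 0 0 0 0; 0 0 0 0 0 0; 0 0 0 0 0 0; 0 0 0 0 0 0; 0 0 0 0 0 0; 0 0 0 0 0 0; 0 0 0 0 0 0' 0.11
```

```text
time: 18.5
tool_pos: [0.5135, -0.0541, 0.0165]
orientation: [[0.992, 0.125, 0.0], [0.125, -0.992, 0.0], [0.0, -0.0, -1.0]]
contact_force: [0.6, 0.5, 0.1]
width: 0.0527
grasp_force: 0.4
time: 19.5
tool_pos: [0.5135, -0.0542, 0.0165]
orientation: [[0.992, 0.125, 0.0], [0.125, -0.992, 0.0], [0.0, -0.0, -1.0]]
contact_force: [0.4, 0.3, 0.1]
width: 0.0522
grasp_force: 0.5
```

```bash
python3 -m handwheel '0 0 0 0 0 0; 0 0 0 0 0 0; 0 0 0 0 0 0; 0 0 0 0 0 0; 0 0 0 0 0 0; 0 0 0 0 0 0; 0 0 0 0 0 0; 0 0 0 0 0 0; 0 0 0 0 0 0; 0 0 0 0 0 0' 0.105
python3 -m handwheel '0 0 0 0 0 0; 0 0 0 0 0 0; 0 0 0 0 0 0; 0 0 0 0 0 0; 0 0 0 0 0 0; 0 0 0 0 0 0; 0 0 0 0 0 0; 0 0 0 0 0 0; 0 0 0 0 0 0; 0 0 0 0 0 0' 0.102
```

```text
time: 20.5
tool_pos: [0.5135, -0.0542, 0.0165]
orientation: [[0.992, 0.125, 0.0], [0.125, -0.992, 0.0], [0.0, -0.0, -1.0]]
contact_force: [0.2, 0.8, 0.2]
width: 0.0522
grasp_force: 2.6
time: 21.5
tool_pos: [0.5135, -0.0542, 0.0165]
orientation: [[0.992, 0.125, 0.0], [0.125, -0.992, 0.0], [0.0, -0.0, -1.0]]
contact_force: [-0.7, 0.4, -0.9]
width: 0.052
grasp_force: 7.4
```

The grip holds at 7 N; I ease it slightly and lift.

```bash
python3 -m handwheel '0 0 0.01 0 0 0; 0 0 0.03 0 0 0; 0 0 0.06 0 0 0; 0 0 0.1 0 0 0; 0 0 0.14 0 0 0; 0 0 0.15 0 0 0; 0 0 0.14 0 0 0; 0 0 0.1 0 0 0; 0 0 0.06 0 0 0; 0 0 0.03 0 0 0' 0.1025
```

```text
time: 22.5
tool_pos: [0.5137, -0.0543, 0.1405]
orientation: [[0.992, 0.125, 0.001], [0.125, -0.992, -0.0], [0.001, 0.0, -1.0]]
contact_force: [-0.2, -0.2, -1.8]
width: 0.0521
grasp_force: 6.6
```

```bash
python3 -m handwheel '0 0.02 0 0 0 0.01; 0 0.05 0 0 0 0.02; 0 0.08 0 0 0 0.02; 0 0.1 0 0 0 0.025; 0 0.12 0 0 0 0.025; 0 0.13 0 0 0 0.025; 0 0.13 0 0 0 0.025; 0 0.13 0 0 0 0.025; 0 0.13 0 0 0 0.025; 0 0.13 0 0 0 0.025'
python3 -m handwheel '0 0.13 0 0 0 0.025; 0 0.13 0 0 0 0.025; 0 0.13 0 0 0 0.025; 0 0.13 0 0 0 0.025; 0 0.13 0 0 0 0.025; 0 0.13 0 0 0 0.025; 0 0.12 0 0 0 0.02; 0 0.09 0 0 0 0.015; 0 0.07 0 0 0 0.006; 0 0.04 0 0 0 0'
python3 - <<'E'
from h import *
w=snap('wrist','w6.png');s=monitor.state();print(s['tool_pos'],s['qvel'].round(3),s['grasp_force'],np.degrees(np.arctan2(*s['orientation'][[1,0],0])))
for p in([.5205,.3639,.005],[.504,.263,.053]): print(proj('w6.png',p))
E
```

```text
time: 23.5
tool_pos: [0.5129, 0.0998, 0.1386]
orientation: [[0.669, 0.743, -0.001], [0.743, -0.669, 0.0], [-0.001, -0.001, -1.0]]
contact_force: [0.5, 0.7, -1.6]
width: 0.0518
grasp_force: 6.6
time: 24.5
tool_pos: [0.5133, 0.2647, 0.1392]
orientation: [[0.137, 0.991, -0.0], [0.991, -0.137, 0.0], [0.0, -0.001, -1.0]]
contact_force: [-1.0, 0.2, -2.2]
width: 0.0522
grasp_force: 6.6
[0.51327242 0.26519274 0.13934899] [ 0.017 -0.013  0.007  0.013 -0.006 -0.005  0.017] 6.550694704055786 82.08557240895513
[270.11387518  88.04763577]
[266.17093679 224.06912311]
```

View pics/w6.png

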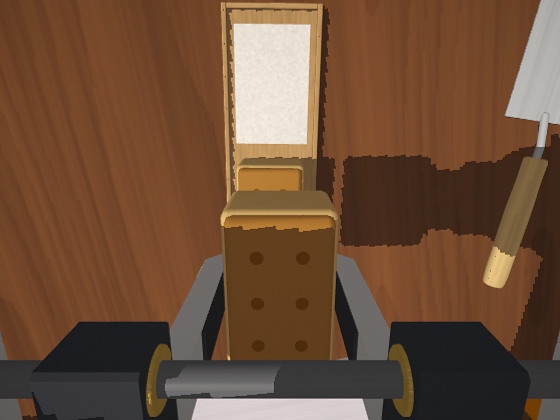

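The wrist picture shows the liner corners at (233,24), (311,24), (307,144) and (235,144), empty. The held cake is upright, with the packed cake just beyond it at (270,180).

Run:
```python
from h import *
def q(n,px,z):
    C=np.array([onz('w6.png',u,v,z) for u,v in px]);a=C[0]-C[3]+C[1]-C[2]
    print(n,C.mean(0).round(4),'L',np.linalg.norm(C[0]-C[3]).round(4),np.linalg.norm(C[1]-C[2]).round(4),'W',np.linalg.norm(C[0]-C[1]).round(4),np.linalg.norm(C[2]-C[3]).round(4),'yaw',np.degrees(np.arctan2(a[1],a[0])).round(2))
q('liner',[(233,24),(311,24),(307,144),(235,144)],.005)
T2=lambda x,y:('t0.png',112+(x-400)/4-.4,190+y/4-.4)
for w,t in(((233,24),(447,182)),((311,24),(462,92)),((307,144),(597,105)),((235,144),(583,198))): print(tri(('w6.png',*w),T2(*t)))
# box far corners and packed far top edge
print(onz('w6.png',222,4,.01),onz('w6.png',323,6,.01),[onz('w6.png',u,167,.053).round(4) for u in(238,302)])
s=monitor.state();print(s['tool_pos'])
```

```text
liner [0.5218 0.3648 0.005 ] L 0.093 0.093 W 0.0613 0.0619 yaw 81.29
(array([ 0.49658639,  0.41888132, -0.00895204]), np.float64(0.0015144470682608875))
(array([0.55847333, 0.40703839, 0.00362549]), np.float64(0.0012337209634342434))
(array([0.5466852 , 0.31398542, 0.00084019]), np.float64(0.0015148177644908375))
(array([ 0.48311956,  0.32260999, -0.00162247]), np.float64(0.00010564643221160572))
[0.49292311 0.42857582 0.01      ] [0.56911911 0.41668689 0.01      ] [array([0.4898, 0.3098, 0.053 ]), array([0.5369, 0.3034, 0.053 ])]
[0.51327242 0.26519274 0.13934899]
```

```bash
python3 -m handwheel '0.005 0.02 0 0 0 0; 0.006 0.06 0 0 0 -0.003; 0.006 0.09 0 0 0 0; 0.006 0.11 0 0 0 0; 0.006 0.11 0 0 0 0; 0.006 0.1 0 0 0 0; 0.006 0.08 0 0 0 0; 0.006 0.05 0 0 0 0; 0.005 0.03 0 0 0 0; 0.003 0.012 0 0 0 0'
python3 -m handwheel '0 0 -0.03 0 0 0; 0 0 -0.06 0 0 0; 0 0 -0.1 0 0 0; 0 0 -0.12 0 0 0; 0 0 -0.12 0 0 0; 0 0 -0.1 0 0 0; 0 0 -0.08 0 0 0; 0 0 -0.05 0 0 0; 0 0 -0.03 0 0 0; 0 0 -0.02 0 0 0'
python3 -m handwheel '0 0 0 0 0 0; 0 0 0 0 0 0; 0 0 0 0 0 0; 0 0 0 0 0 0; 0 0 0 0 0 0; 0 0 0 0 0 0; 0 0 0 0 0 0; 0 0 0 0 0 0; 0 0 0 0 0 0; 0 0 0 0 0 0'
python3 - <<'E'
from h import *
w=snap('wrist','w7.png');a=snap('scene','s7.png')
cv2.imwrite('pics/c7.png',np.hstack([cv2.resize(w[60:360,140:420],(400,428)),cv2.resize(a[230:337,340:440],(400,428),interpolation=cv2.INTER_CUBIC)]))
s=monitor.state();print(s['tool_pos'],np.degrees(np.arctan2(*s['orientation'][[1,0],0])))
E
```

```text
time: 25.55
tool_pos: [0.5218, 0.3634, 0.1394]
orientation: [[0.147, 0.989, -0.0], [0.989, -0.147, -0.0], [-0.0, -0.0, -1.0]]
contact_force: [-0.3, 0.2, -1.3]
width: 0.0518
grasp_force: 6.6
time: 26.55
tool_pos: [0.5218, 0.3633, 0.0328]
orientation: [[0.147, 0.989, 0.0], [0.989, -0.147, 0.0], [0.0, 0.0, -1.0]]
contact_force: [-0.4, -0.1, -0.8]
width: 0.0517
grasp_force: 6.6
time: 27.55
tool_pos: [0.5218, 0.3631, 0.033]
orientation: [[0.147, 0.989, 0.0], [0.989, -0.147, 0.0], [0.0, -0.0, -1.0]]
contact_force: [0.5, 0.7, -0.9]
width: 0.0518
grasp_force: 6.6
[0.52170334 0.36314746 0.03293994] 81.54119567648182
```

View pics/c7.png

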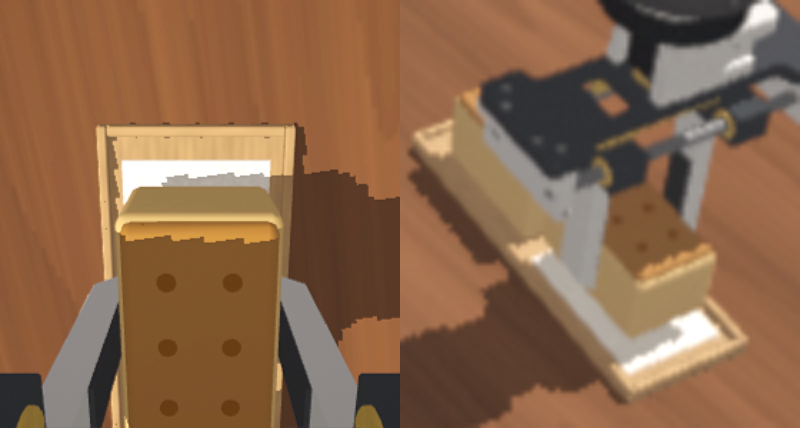

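Aligned to about 1 mm; liner centred at crop column 197 against the cake's 199. I make a small correction and lower to contact.

```bash
python3 -m handwheel '-0.005 0.008 -0.01 0 0 0; 0 0 -0.02 0 0 0; 0 0 -0.02 0 0 0; 0 0 -0.015 0 0 0; 0 0 -0.01 0 0 0; 0 0 -0.006 0 0 0; 0 0 -0.006 0 0 0; 0 0 -0.004 0 0 0; 0 0 0 0 0 0; 0 0 0 0 0 0'
```

```text
time: 28.65
tool_pos: [0.521, 0.3643, 0.0194]
orientation: [[0.147, 0.989, 0.0], [0.989, -0.147, 0.0], [0.0, 0.0, -1.0]]
contact_force: [-0.3, -0.4, -1.6]
width: 0.0518
grasp_force: 6.6
```

```bash
python3 -m handwheel '0 0 -0.003 0 0 0; 0 0 -0.003 0 0 0; 0 0 0 0 0 0; 0 0 -0.002 0 0 0; 0 0 0 0 0 0; 0 0 -0.002 0 0 0; 0 0 0 0 0 0; 0 0 0 0 0 0; 0 0 0 0 0 0; 0 0 0 0 0 0'
```

```text
time: 29.65
tool_pos: [0.521, 0.3643, 0.0178]
orientation: [[0.147, 0.989, -0.0], [0.989, -0.147, 0.0], [0.0, -0.0, -1.0]]
contact_force: [0.1, 0.6, -3.1]
width: 0.052
grasp_force: 6.6
```

```bash
python3 -m handwheel '0 0 -0.002 0 0 0; 0 0 0 0 0 0; 0 0 -0.002 0 0 0; 0 0 0 0 0 0; 0 0 0 0 0 0; 0 0 0 0 0 0; 0 0 0 0 0 0; 0 0 0 0 0 0; 0 0 0 0 0 0; 0 0 0 0 0 0'
python3 -c "
from h import *
print([monitor.state()['contact_force'].round(1) for _ in range(3)])"
```

```text
time: 30.65
tool_pos: [0.521, 0.3644, 0.0175]
orientation: [[0.147, 0.989, 0.0], [0.989, -0.147, 0.0], [0.0, 0.0, -1.0]]
contact_force: [-2.2, -2.5, 5.4]
width: 0.052
grasp_force: 6.5
[array([-2.2, -2.5,  5.4]), array([-2.2, -2.5,  5.4]), array([-2.2, -2.5,  5.4])]
```

Contact at 5 N. Release and rise.

```bash
python3 -m handwheel '0 0 0 0 0 0; 0 0 0 0 0 0; 0 0 0 0 0 0; 0 0 0 0 0 0; 0 0 0 0 0 0; 0 0 0 0 0 0; 0 0 0 0 0 0; 0 0 0 0 0 0; 0 0 0 0 0 0; 0 0 0 0 0 0' 0.6
python3 -m handwheel '0 0 0.03 0 0 0; 0 0 0.08 0 0 0; 0 0 0.12 0 0 0; 0 0 0.15 0 0 0; 0 0 0.15 0 0 0; 0 0 0.15 0 0 0; 0 0 0.15 0 0 0; 0 0 0.12 0 0 0; 0 0 0.05 0 0 0; 0 0 0 0 0 0'
python3 - <<'E'
from h import *
w=snap('wrist','w8.png');a=snap('scene','s8.png')
cv2.imwrite('pics/c8.png',np.hstack([cv2.resize(w,(400,300)),cv2.resize(a,(400,300),interpolation=cv2.INTER_AREA)]))
E
```

```text
time: 31.65
tool_pos: [0.521, 0.3643, 0.0172]
orientation: [[0.147, 0.989, -0.0], [0.989, -0.147, 0.0], [0.0, -0.0, -1.0]]
contact_force: [0.4, 1.3, -0.4]
width: 0.0753
grasp_force: 0.0
time: 32.65
tool_pos: [0.5213, 0.3646, 0.1685]
orientation: [[0.147, 0.989, 0.002], [0.989, -0.147, 0.001], [0.001, 0.001, -1.0]]
contact_force: [0.1, 0.2, -1.0]
width: 0.075
grasp_force: 0.0
```

View pics/c8.png

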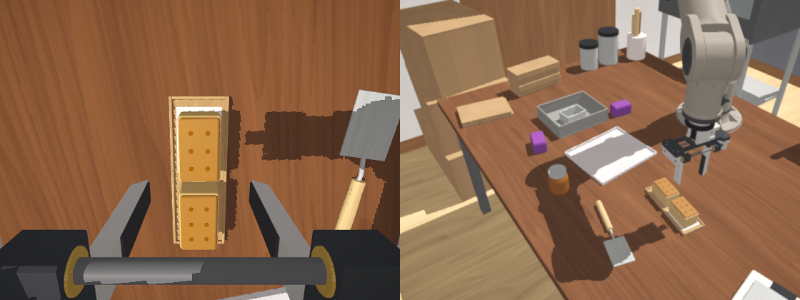

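The final picture shows the cake at crop (200,148) squarely on its liner beside the packed cake at (198,220). The mould is flat in the tub at (572,115), and the jar and spatula are undisturbed.

```bash
python3 -c "
from cell import env
print(env.job_done())"
```

```text
the job is handed in; nothing more can be done
None
```

I handed the job in at about 33 s: the mould lies flat in the wash tub and the cake stands upright on the liner beside the packed cake. The mould dragged against the cake by up to about 3 mm as the gripper closed, and I re-centred it before lifting. The highest grip force I read on the cake was 7.4 N, and I could see no damage.

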